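# Open the filter lid of a chairside suction unit

## Task

Open the filter compartment of the suction unit for its daily check using fingertips only: press the snap tab all the way in so that the lid springs loose, then push the lid by its rib along its guides until it is completely off its seat and lies flat on the unit's top beside the open compartment. Do not pick up, lift or tip the lid, leave the filter in its well, leave the tray, spare filter and bottle where they are, and finish with the hand clear of everything.

Things in the scene. Friction and masses are not known exactly. Their poses are not given: they have to be found in the camera images.
- suction_unit: White plastic suction unit, fixed on the counter: 200 mm (own x) x 320 mm (own y), flat top 130 mm above the counter. Origin: centre of its underside; x from front panel (gauge, knob, switch) to back; y from the snap tab's end to the end with the empty rimmed top; z up. The lid comes off towards +y.
- seat (a point): Middle of the lid's seat on the flat top, unit (0, -58, 130) mm, axes as the unit's; the shut lid's origin is here. The seat is 100 mm long (y). Along both its sides run guides whose lips, 76 mm apart, 11.5 mm high, hold the lid's edges down. Under the lid is the filter well, 64 x 64 mm, 44 mm deep.
- guide_end (a point): Where the guides end, on the flat top's centre line, 50 mm from the seat's middle towards the unit's +y. The whole lid must end up beyond this point. From here the top is flat and empty for 142 mm, inside a rim 10 mm high (100 mm between its sides) whose end stops the lid.
- tab_top (a point): Middle of the top of the snap tab's grey ribbed push pad, 24 mm (unit x) x 22 mm (unit y), 66 mm from the seat's middle towards the unit's -y. When out it is 149 mm above the counter, 19 mm above the flat top and 10 mm above the end blocks beside it. It moves with the tab; axes as the unit's.
- snap_tab (a joint): How far the tab is pressed in, straight down: 0 out, 0.008 m fully in (stop). Spring 1.5 to 4.5 N, latch friction up to 3 N more; springs back when let go. Its nose stands in a slot of the lid and locks it. From about 5 mm in, the nose is clear and two spring pins kick the lid about 15 mm to the unit's +y; it then stays released after the tab comes back out.
- lid: Loose grey plastic filter lid, 84 (x) x 100 (y) x 6 mm, 60 to 110 g, with a push rib on top. Origin: centre of its underside; axes as the unit's when shut. Shut, it lies on the flat top with its edges under the guide lips (1.5 mm play) and can only slide to the unit's +y. Released, it slides with about 1 N; 100 mm from its shut place it has left the guides, at 142 mm it meets the rim.
- lid_rib (a point): Foot of the lid's push rib, middle of its side facing the tab, on the lid's upper face: lid frame (0, -15, 6) mm, 136 mm above the counter. The rib is 50 mm wide (x), 10 mm thick (y) and rises 14 mm above this point. Push here towards the lid's +y. 39 to 54 mm of clear room lies between it and the tab.
- filter: Loose white round filter cartridge, 54 mm across, 28 mm high plus a knob 16 mm across and 10 mm high, standing in the well under the lid, knob top 6 mm below the flat top. Origin: centre of its underside. Not to be moved.
- instrument_tray: Bystander: steel tray with instruments, 190 x 110 x 22 mm, on an orange sheet left of the unit (+y of the robot). Origin: centre of its underside. Not to be moved.
- spare_filter: Bystander: spare filter cartridge, 54 mm across, 38 mm high with its knob, on the counter right of the unit. Origin: centre of its underside. Not to be moved.
- spray_bottle: Bystander: white bottle with blue cap, 64 mm across, 160 mm high, on the counter right of the unit. Origin: centre of its underside. Not to be moved.
There are look-alikes about, which are no part of the job. Of the things like the lid, leave any that is orange or turquoise; of the rest the larger one is meant.

How it is judged:
By the outcome, as a careful person would: the job done as asked, in the order asked, and still so for the second after the job is handed in, with the robot touching nothing.
It also fails if it takes over 40 s, if anything falls off the work surface, if the arm or the gripper's body presses on something with over 40 N, if the wrist force passes 120 N, or if a joint passes its speed limit or range.

## Robot

A 6-joint arm with a two-finger parallel gripper is mounted at the origin on the work surface. World frame = base frame: x ahead of the robot, y to its left, z up, the work surface at z = 0. Lengths are in mm, angles in rad, forces in N, time in s.
With the tool pointing down it reaches from about 400 to 925 mm from the base axis. Payload 12.5 kg.
Tool frame: the origin (TCP) lies midway between the tips of the shut fingers; the grasp point (between the pads) lies 19 mm behind it; z points along the fingers, y is the direction in which the jaws open and shut (so a half turn about z gives the same grasp; the last joint's range is limited). The gripper opens to 95 mm and grips with 3 to 60 N. Pads are 20 mm wide; open, the fingers measure 119 mm over their backs; the gripper's body (75 mm by 180 mm) begins 59 mm behind the grasp point.
Start: joints at [1.116, 0.491, 1.559, -0, 1.092, -0.106], TCP at [213.591, 587.389, 214.661] pointing down, gripper open.
Joint ranges: [-3.1, 3.1], [-0.84, 2.19], [0.05, 2.79], [-1.13, 4.28], [0.06, 2.93], [-2.69, 2.69]. Speed limits (rad/s): [2.22, 2.22, 2.79, 3.14, 3.14, 3.14].

## Interface

Orientations are given as [roll, pitch, yaw] about the fixed x, y, z axes, in that order (R = Rz(yaw) Ry(pitch) Rx(roll)).
In Python, from cell import env gives the robot as it stands.
- The arm moves only by the tool drive_tool, never from a script. Its argument "increments" is a list of rows, each a list of 2 entries, a list of its own where there are three numbers: the shift along the tool's x, y, z as a fraction of full scale, then the turn, a rotation vector about the tool's x, y, z as a fraction of full scale. In form: [[[x, y, z], [ax, ay, az]], ...]. A call has 1 to 5 rows; each row shifts and turns the commanded pose from where the row before left it, along the tool's axes as they then stand; what a row does not reach is not made up. Full scale, the value 1, is 30 mm for a shift and 0.08 rad for a turn. A row lasts 1/12 s, in which the tool goes at most 41.7 mm and 7.16 degrees, less where a joint would pass 70% of its speed; a pose out of reach is approached as far as the arm can. A call with a number of a shift or a turn outside -1 to 1 is refused whole. A call with a gripper value outside its range is refused whole. "jaw" is the opening, from -1 (shut) to 1 (fully open), so that 0 is half open, set as the call begins (left out, the last holds). The fingers move at their own pace and stop on an object; the grip force is fixed at half the most. Time passes only in rows, so rows that do not move let the fingers close. It gives the time, the measured TCP pose, the force and the opening at its end, in the units of the state.
- env.state(): the state, without advancing time (a new reading comes with each control period).
- env.read_camera(name): name is "scene" or "top" or "wrist"; returns a dict with "pixels" (384x512x3 uint8, blue, green, red), "vertical_fov" (degrees; the focal length in pixels is half the picture's height over the tangent of half this angle, whatever the lens; pixels are square), "cx", "cy" (the principal point, pixels), "world_to_cam" (4x4, takes a point from world to camera coordinates). Camera axes: x right, y down, z forward; pixel columns grow to the right and rows downward; lengths in mm; the calibration is good to about 2 mm. A picture is of the moment at which its call begins. There is no depth.
- env.job_done(): hands the job in, once; it reports no verdict.
Trained networks look in a picture, given as the dict that the camera call returned (one of the last four; its "shot" number tells which), for a name from the list of things; names that differ only in an ending like _2 or _b are one class to them, and where a whole thing is asked for, a point or a joint stands for the part that bears it (a point fixed in the world has none). Each returns a list of dicts, best first, with "score" (0 to 1); they miss things now and then, are a little off and sometimes report something else, mostly with a low value. They report only what shows in the picture. A call takes as long as a camera call. They do not tell look-alikes from the thing itself.
- env.boxes_of(target, picture): "point" ([x, y, z] in mm, in world coordinates, good to about 4 mm: the middle of the surface that is visible of it).
- env.tip_of(target, picture): "point" ([x, y, z] in mm, in world coordinates, good to about 4 mm: a listed point, or the origin of a listed thing).
The state is a dict: "t": time; "joints": joint angles; "qvel": joint speeds; "tau": joint torques, N m; "eef_pos": TCP position; "tcp_rot": TCP orientation; "ft_force": force on the tool from outside, world axes, zero at the start; "moment": the same for the moment, N m; "opening": opening from 0.0 (shut) to 1.0 (fully open).
Only numpy, scipy, OpenCV 4.12 (cv2) and the standard library are available. Lean on these libraries where they do the work, as an engineer would, in place of code of your own. Each camera call takes 0.05 s, during which the arm holds its last target.

## Working session

There is one attempt and no reset: what is moved stays moved. The work goes in short steps, Python scripts to look and compute and a tool call to move; the robot and the scene stay as the last step left them, time stands still between calls to the robot, and variables do not carry over. Pictures are saved under pics/ and viewed, and the job is handed in when it is done.

Besides the shell and the picture viewer there is one more tool, called by a JSON object that holds its "op" and its "data", one argument or row to a line. drive_tool: Moves the arm, as the interface text tells. Its arguments: {"type":"object","properties":{"increments":{"type":"array","items":{"type":"array"}},"jaw":{"type":"number"}},"required":["increments"]}

```bash
mkdir -p pics; ls; cat > h.py <<'E'
import numpy as np, cv2
from cell import env
def proj(c,p):
    p=np.asarray(p,float).reshape(-1,3); q=(c["world_to_cam"]@np.c_[p,np.ones(len(p))].T)[:3]
    f=c["pixels"].shape[0]/2/np.tan(np.radians(c["vertical_fov"])/2)
    return np.c_[f*q[0]/q[2]+c["cx"], f*q[1]/q[2]+c["cy"]]
def ray(c,uv,z):
    f=c["pixels"].shape[0]/2/np.tan(np.radians(c["vertical_fov"])/2)
    d=np.array([(uv[0]-c["cx"])/f,(uv[1]-c["cy"])/f,1]); M=c["world_to_cam"]; R=M[:3,:3]; o=-R.T@M[:3,3]; d=R.T@d
    return o+d*(z-o[2])/d[2]
E
python3 - <<'E'
from h import *
for n in ["scene","top"]:
    c=env.read_camera(n); cv2.imwrite(f"pics/{n}0.png",c["pixels"])
    for t in ["lid","suction_unit","tab_top","lid_rib","seat","guide_end","snap_tab"]:
        for f in ["tip_of","boxes_of"]:
            r=getattr(env,f)(t,c); print(n,t,f,[(np.round(x["point"]).tolist(),round(x["score"],2)) for x in r][:4])
print({k:np.round(v,3).tolist() for k,v in env.state().items()})
E
```

```text
pics
scene lid tip_of [([574.0, 215.0, -0.0], 0.92), ([508.0, -136.0, 128.0], 0.87), ([717.0, -414.0, -1.0], 0.62), ([291.0, -222.0, -4.0], 0.6)]
scene lid boxes_of [([720.0, -421.0, 5.0], 0.98), ([576.0, 206.0, 6.0], 0.92), ([295.0, -226.0, 0.0], 0.76), ([511.0, -136.0, 132.0], 0.73)]
scene suction_unit tip_of [([533.0, -86.0, -1.0], 0.63)]
scene suction_unit boxes_of [([562.0, -93.0, 130.0], 0.65)]
scene tab_top tip_of [([477.0, -195.0, 148.0], 0.58)]
scene tab_top boxes_of [([480.0, -198.0, 148.0], 0.64)]
scene lid_rib tip_of [([499.0, -144.0, 139.0], 0.91), ([576.0, 224.0, 2.0], 0.88), ([288.0, -220.0, 3.0], 0.72)]
scene lid_rib boxes_of [([508.0, -132.0, 137.0], 0.76), ([579.0, 208.0, 5.0], 0.74), ([717.0, -419.0, 5.0], 0.66), ([297.0, -228.0, 5.0], 0.54)]
scene seat tip_of [([508.0, -139.0, 127.0], 0.78)]
scene seat boxes_of [([565.0, -95.0, 131.0], 0.56)]
scene guide_end tip_of [([533.0, -90.0, 129.0], 0.94)]
scene guide_end boxes_of [([564.0, -96.0, 130.0], 0.95)]Traceback (most recent call last):
  File "<stdin>", line 6, in <module>
ValueError: it knows: filter, guide_end, instrument_tray, lid, lid_rib, seat, spare_filter, spray_bottle, suction_unit, tab_top
```

```bash
python3 - <<'E'
from h import *
for n in ["top"]:
    c=env.read_camera(n); cv2.imwrite(f"pics/{n}0.png",c["pixels"])
    for t in ["lid","suction_unit","tab_top","lid_rib","seat","guide_end"]:
            r=env.tip_of(t,c); print(n,t,[(np.round(x["point"]).tolist(),proj(c,x["point"]).round().tolist(),round(x["score"],2)) for x in r][:4])
print({k:np.round(v,3).tolist() for k,v in env.state().items()})
E
```

```text
top lid [([510.0, -136.0, 127.0], [[278.0, 186.0]], 0.89), ([714.0, -414.0, -3.0], [[342.0, 143.0]], 0.59), ([575.0, 209.0, 2.0], [[190.0, 174.0]], 0.56), ([297.0, -225.0, -4.0], [[297.0, 244.0]], 0.5)]
top suction_unit [([458.0, 449.0, 0.0], [[129.0, 202.0]], 0.74), ([534.0, -79.0, -5.0], [[261.0, 185.0]], 0.64)]
top tab_top [([481.0, -192.0, 149.0], [[294.0, 193.0]], 0.39)]
top lid_rib [([705.0, -408.0, 6.0], [[341.0, 144.0]], 0.77), ([289.0, -214.0, 3.0], [[295.0, 246.0]], 0.65), ([501.0, -150.0, 141.0], [[282.0, 188.0]], 0.61), ([571.0, 225.0, 3.0], [[186.0, 175.0]], 0.61)]
top seat [([509.0, -133.0, 130.0], [[277.0, 186.0]], 0.94)]
top guide_end [([529.0, -92.0, 126.0], [[266.0, 181.0]], 0.76), ([509.0, -137.0, 130.0], [[278.0, 186.0]], 0.33)]
{'t': 1.0, 'joints': [1.116, 0.491, 1.559, 0.0, 1.092, -0.106], 'qvel': [0.0, 0.001, 0.001, -0.001, -0.002, 0.003], 'tau': [0.0, -61.247, -25.844, 0.069, 0.044, 0.0], 'eef_pos': [213.578, 587.391, 214.666], 'tcp_rot': [3.141, 0.0, 2.793], 'ft_force': [-0.781, 0.593, -0.402], 'moment': [0.035, 0.045, -0.033], 'opening': 0.998}
```

View pics/scene0.png

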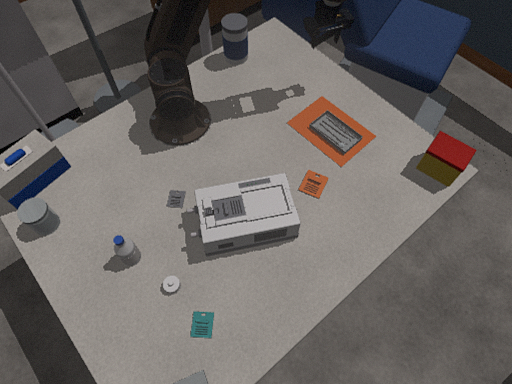

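View pics/top0.png

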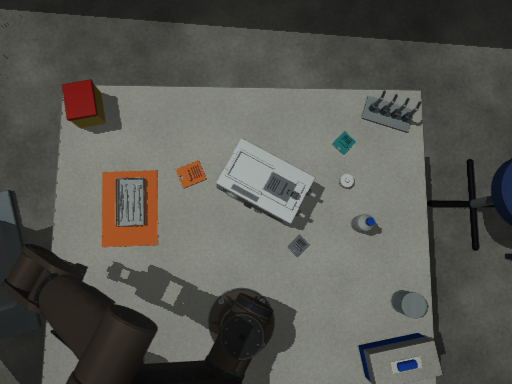

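Candidates for the lid in the top picture are:
- orange plate at (191,174)
- turquoise plate at (344,142)
- small grey plate at (299,245)
- grey lid on the unit at (280,186)

I choose the last one, because it is grey, the larger of the two, and sits on its seat. Next I check it in a close crop.

```bash
python3 - <<'E'
from h import *
a=cv2.imread("pics/top0.png")[130:230,205:325]; b=cv2.imread("pics/scene0.png")[165:260,180:310]
cv2.imwrite("pics/crop0.png",np.hstack([cv2.resize(a,(390,325),interpolation=2),cv2.resize(b,(390,325),interpolation=2)]))
y=2.793-.1227
X=np.array([np.cos(y),np.sin(y)]);Y=np.array([np.sin(y),-np.cos(y)])
p=np.array([213.6,587.4])
for q in [(480,200),(470,-165)]:
    d=np.array(q)-p; print(d@X/30,d@Y/30); p=np.array(q)
E
```

```text
-13.775070360224644 -7.473688135628767
-5.227139774040926 -10.991628572305755
```

View pics/crop0.png

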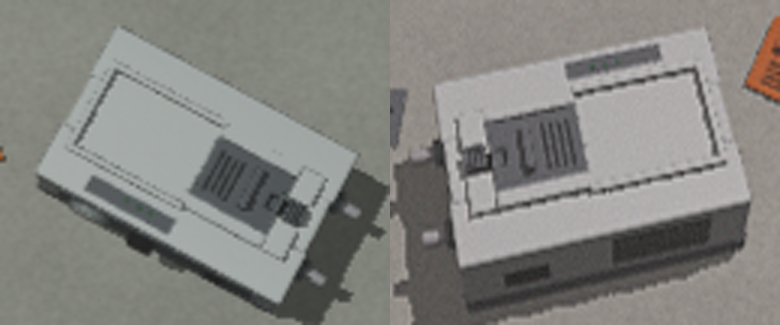

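{"op": "drive_tool", "data": {
  "increments": [
    [[0, 0, -1], [0, 0, 0.767]],
    [[0, 0, -1], [0, 0, 0.767]]
  ],
  "jaw": -1
}}

```text
t: 1.17
eef_pos: [213.3, 586.8, 274.0]
tcp_rot: [-3.138, 0.0, 2.667]
ft_force: [-0.3, 0.6, 0.7]
opening: 0.906
```

The crop shows the grey lid on the unit. Its rib is near (262,190) and the ribbed tab near (292,208) in the left half, so the choice holds. Moving over it now.

{"op": "drive_tool", "data": {
  "increments": [
    [[-0.98, -0.53, -0.2], [0, 0, 0]],
    [[-0.98, -0.53, -0.2], [0, 0, 0]],
    [[-0.98, -0.53, -0.2], [0, 0, 0]],
    [[-0.98, -0.53, -0.2], [0, 0, 0]],
    [[-0.98, -0.53, -0.2], [0, 0, 0]]
  ]
}}

```text
t: 1.58
eef_pos: [309.0, 448.4, 305.0]
tcp_rot: [3.141, 0.0, 2.67]
ft_force: [0.3, -0.3, 0.1]
opening: 0.563
```

{"op": "drive_tool", "data": {
  "increments": [
    [[-0.98, -0.53, -0.2], [0, 0, 0]],
    [[-0.98, -0.53, -0.2], [0, 0, 0]],
    [[-0.98, -0.53, -0.2], [0, 0, 0]],
    [[-0.98, -0.53, -0.2], [0, 0, 0]],
    [[-0.98, -0.53, -0.2], [0, 0, 0]]
  ]
}}

```text
t: 2.0
eef_pos: [403.9, 310.7, 335.1]
tcp_rot: [3.141, 0.0, 2.67]
ft_force: [0.5, 0.3, -0.3]
opening: 0.216
```

{"op": "drive_tool", "data": {
  "increments": [
    [[-0.98, -0.53, 0], [0, 0, 0]],
    [[-0.98, -0.53, 0], [0, 0, 0]],
    [[-0.98, -0.53, 0], [0, 0, 0]],
    [[-0.98, -0.53, 0], [0, 0, 0]],
    [[0, 0, 0], [0, 0, 0]]
  ]
}}

```text
t: 2.42
eef_pos: [481.6, 198.4, 334.5]
tcp_rot: [-3.141, 0.001, 2.667]
ft_force: [-0.2, 0.8, -0.6]
opening: 0.005
```

{"op": "drive_tool", "data": {
  "increments": [
    [[-0.44, -0.92, 0], [0, 0, 0]],
    [[-0.44, -0.92, 0], [0, 0, 0]],
    [[-0.44, -0.92, 0], [0, 0, 0]],
    [[-0.44, -0.92, 0], [0, 0, 0]],
    [[-0.44, -0.92, 0], [0, 0, 0]]
  ]
}}

```text
t: 2.83
eef_pos: [474.8, 48.2, 334.8]
tcp_rot: [3.141, 0.0, 2.671]
ft_force: [0.3, 0.5, 0.5]
opening: 0.004
```

{"op": "drive_tool", "data": {
  "increments": [
    [[-0.44, -0.92, 0], [0, 0, 0]],
    [[-0.44, -0.92, 0], [0, 0, 0]],
    [[-0.44, -0.92, 0], [0, 0, 0]],
    [[-0.44, -0.92, 0], [0, 0, 0]],
    [[-0.44, -0.92, 0], [0, 0, 0]]
  ]
}}

```text
t: 3.25
eef_pos: [471.0, -104.9, 334.8]
tcp_rot: [3.141, 0.0, 2.67]
ft_force: [0.7, -0.2, -0.5]
opening: 0.004
```

{"op": "drive_tool", "data": {
  "increments": [
    [[0, 0, 0], [0, 0, 0]],
    [[0, 0, 0], [0, 0, 0]]
  ]
}}

```text
t: 3.42
eef_pos: [471.2, -104.6, 334.5]
tcp_rot: [3.141, -0.0, 2.668]
ft_force: [1.1, 0.8, 0.6]
opening: 0.002
```

```bash
python3 - <<'E'
from h import *
for n in ["wrist","top","scene"]:
    c=env.read_camera(n); cv2.imwrite(f"pics/{n}1.png",c["pixels"])
    for t in ["lid","suction_unit","tab_top","lid_rib","seat","guide_end"]:
            r=env.tip_of(t,c); print(n,t,[(np.round(x["point"]).tolist(),proj(c,x["point"]).round().tolist(),round(x["score"],2)) for x in r][:2])
print({k:np.round(v,3).tolist() for k,v in env.state().items()})
E
```

```text
wrist lid [([297.0, -222.0, -2.0], [[132.0, 82.0]], 0.98), ([578.0, 211.0, 1.0], [[484.0, 120.0]], 0.93)]
wrist suction_unit [([536.0, -84.0, 0.0], [[292.0, 184.0]], 0.59)]
wrist tab_top [([479.0, -197.0, 152.0], [[189.0, 216.0]], 0.65)]
wrist lid_rib [([570.0, 225.0, 8.0], [[495.0, 110.0]], 0.96), ([501.0, -149.0, 135.0], [[238.0, 209.0]], 0.88)]
wrist seat [([382.0, -467.0, -3.0], [[30.0, 207.0]], 0.36)]
wrist guide_end [([530.0, -91.0, 132.0], [[294.0, 208.0]], 0.97)]
top lid [([295.0, -223.0, -2.0], [[297.0, 245.0]], 0.63), ([713.0, -417.0, -2.0], [[343.0, 143.0]], 0.51)]
top suction_unit [([533.0, -80.0, -0.0], [[261.0, 185.0]], 0.92)]
top tab_top []
top lid_rib [([572.0, 226.0, 4.0], [[186.0, 175.0]], 0.85), ([704.0, -409.0, 8.0], [[341.0, 144.0]], 0.69)]
top seat []
top guide_end [([530.0, -88.0, 131.0], [[265.0, 181.0]], 0.95)]
scene lid [([576.0, 212.0, 1.0], [[313.0, 183.0]], 0.91), ([718.0, -414.0, -0.0], [[203.0, 324.0]], 0.82)]
scene suction_unit [([532.0, -89.0, 1.0], [[245.0, 222.0]], 0.78)]
scene tab_top [([477.0, -199.0, 151.0], [[207.0, 211.0]], 0.45)]
scene lid_rib [([498.0, -147.0, 136.0], [[224.0, 208.0]], 0.92), ([706.0, -411.0, 6.0], [[201.0, 320.0]], 0.86)]
scene seat [([508.0, -139.0, 130.0], [[228.0, 209.0]], 0.58)]
scene guide_end [([531.0, -95.0, 127.0], [[243.0, 207.0]], 0.79)]
{'t': 4.467, 'joints': [-0.354, 0.173, 1.713, 0.0, 1.256, -1.453], 'qvel': [0.001, -0.001, 0.001, 0.0, -0.001, 0.002], 'tau': [0.005, -41.141, -28.245, -0.024, 0.087, 0.0], 'eef_pos': [471.379, -103.786, 334.609], 'tcp_rot': [3.141, -0.0, 2.67], 'ft_force': [-0.106, -0.249, 0.868], 'moment': [-0.047, -0.007, -0.012], 'opening': 0.006}
```

View pics/wrist1.png

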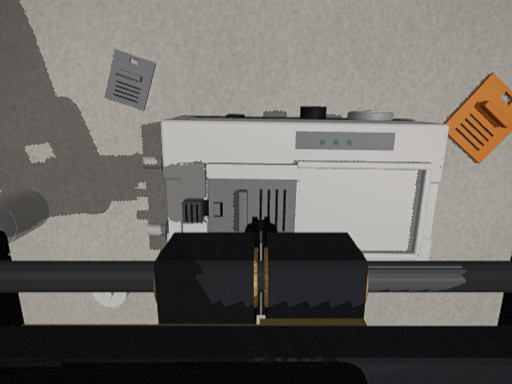

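```bash
python3 - <<'E'
from h import *
a=cv2.imread("pics/wrist1.png")
cv2.imwrite("pics/c2.png",cv2.resize(a[100:270,150:310],(752,799)[0:2] if 0 else (640,680)[:2],interpolation=2)[:600])
cv2.imwrite("pics/c3.png",cv2.resize(a[100:270,290:460],(600,600),interpolation=2))
E
```

```text
(no output)
```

View pics/c2.png

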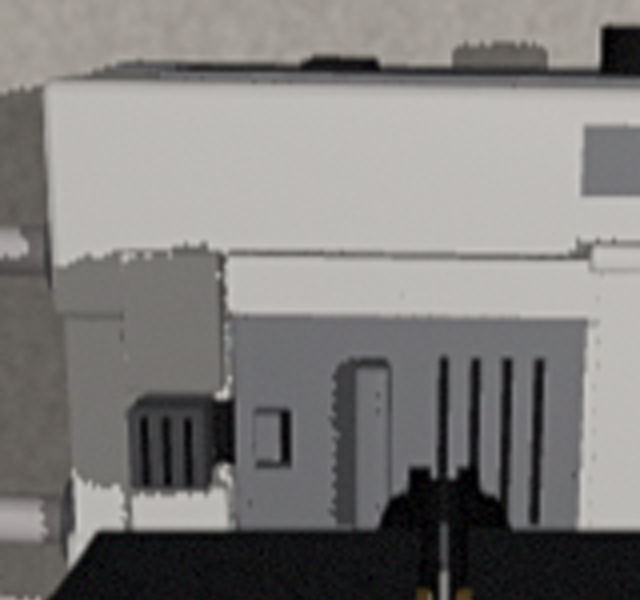

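View pics/c3.png

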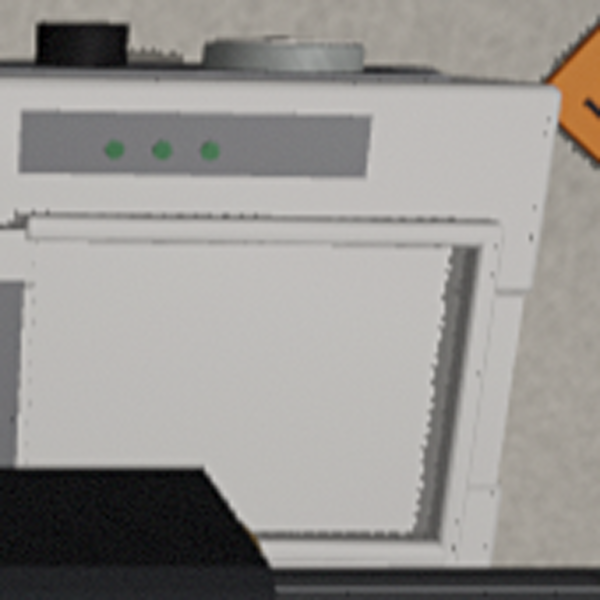

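```bash
python3 - <<'E'
from h import *
c=env.read_camera("wrist")
a=ray(c,(161.75,120.5),130);b=ray(c,(448.6,124.9),130)
d=b-a;print(a,b,np.linalg.norm(d[:2])); yw=np.degrees(np.arctan2(d[1],d[0]));print("y dir deg",yw)
t=np.radians(yw-90);R=np.array([[np.cos(t),-np.sin(t),0],[np.sin(t),np.cos(t),0],[0,0,1]])
m=(a+b)/2;O=m-R@[-100,0,130];print("O",O,"tab",O+R@[0,-124,149],"seat",O+R@[0,-58,130],"rib",O+R@[0,-73,136],"guide_end",O+R@[0,-8,130])
for n,uv,z in [("lidR",(296.75,205),136),("pad",(193,211.7),149),("ribtopcorner",(150+375/4,100+365/4),150),("padTL",(150+130/4,100+403/4),149),("padBR",(150+212/4,100+490/4),149),("padcentre",(192.7,211.6),149)]:
    print(n,(R.T@(ray(c,uv,z)-O)).round(1))
print(c["world_to_cam"].round(2))
np.savez("u.npz",O=O,R=R)
E
```

```text
[ 375.27046689 -175.65337898  130.        ] [522.24684184 102.5290183  130.        ] 314.6227915273704
y dir deg 62.150475073948094
O [537.17640564 -83.27728773   0.        ] tab [ 479.24967247 -192.91529932  149.        ] seat [ 510.08164335 -134.55958348  130.        ] rib [ 503.07437724 -147.82224617  136.        ] guide_end [533.43919705 -90.35070784 130.        ]
lidR [ -7.6  -6.3 136. ]
pad [  -2.  -122.8  149. ]
ribtopcorner [-26.6 -66.4 150. ]
padTL [ -14.5 -134.   149. ]
padBR [  10.5 -112.   149. ]
padcentre [  -2.1 -123.1  149. ]
[[ 4.5000e-01  8.9000e-01  0.0000e+00 -1.2190e+02]
 [ 8.6000e-01 -4.4000e-01  2.5000e-01 -5.1037e+02]
 [ 2.2000e-01 -1.1000e-01 -9.7000e-01  3.9141e+02]
 [ 0.0000e+00  0.0000e+00  0.0000e+00  1.0000e+00]]
```

```bash
cat >> h.py <<'E'
def to(p):
    s=env.state(); from scipy.spatial.transform import Rotation as Ro
    R=Ro.from_euler("xyz",s["tcp_rot"]).as_matrix(); return (R.T@(np.array(p)-s["eef_pos"])/30).round(3)
E
python3 -c "
from h import *
print(to([477.3,-192.4,170]))"
```

```text
[-1.518 -2.543  5.487]
```

{"op": "drive_tool", "data": {
  "increments": [
    [[-0.5, -0.85, 0], [0, 0, 0]],
    [[-0.5, -0.85, 0.5], [0, 0, 0]],
    [[-0.5, -0.85, 0.9], [0, 0, 0]],
    [[0, 0, 1], [0, 0, 0]],
    [[0, 0, 1], [0, 0, 0]]
  ]
}}

```text
t: 4.93
eef_pos: [476.6, -193.7, 231.4]
tcp_rot: [3.142, 0.001, 2.668]
ft_force: [1.0, 0.4, -1.2]
opening: 0.005
```

{"op": "drive_tool", "data": {
  "increments": [
    [[0, 0, 0.9], [0, 0, 0]],
    [[0, 0, 0.8], [0, 0, 0]],
    [[0, 0, 0.4], [0, 0, 0]],
    [[0, 0, 0], [0, 0, 0]],
    [[0, 0, 0], [0, 0, 0]]
  ]
}}

```text
t: 5.35
eef_pos: [476.8, -192.4, 169.6]
tcp_rot: [3.141, -0.001, 2.67]
ft_force: [0.7, 0.9, -0.0]
opening: 0.004
```

```bash
python3 - <<'E'
from h import *
print(to([477.3,-192.4,170]), env.state()["eef_pos"])
c=env.read_camera("wrist");cv2.imwrite("pics/w2.png",c["pixels"][80:300,100:400].repeat(2,0).repeat(2,1))
c=env.read_camera("scene");cv2.imwrite("pics/s2.png",cv2.resize(c["pixels"][150:260,170:320],(750,550),interpolation=2))
E
```

```text
[-0.016  0.007 -0.014] [ 476.7754473  -192.37399721  169.56605594]
```

View pics/w2.png

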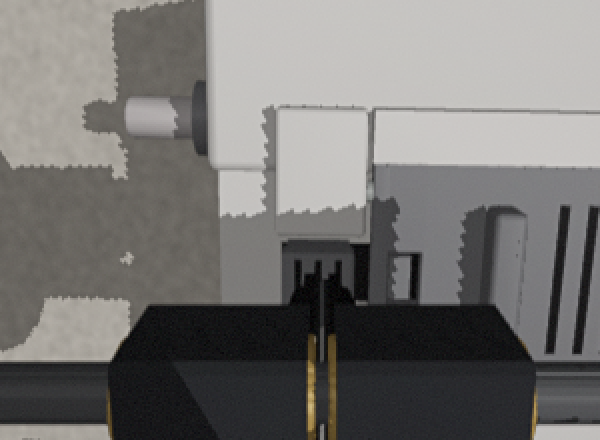

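View pics/s2.png

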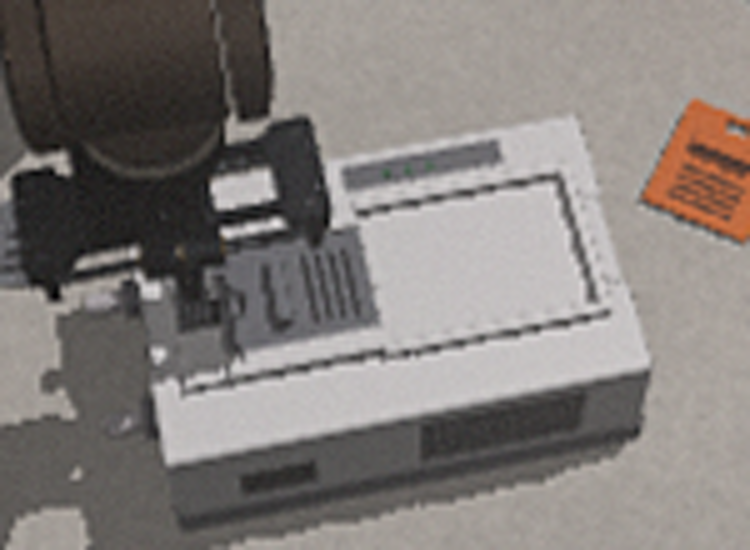

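The shut fingertips stand over the ribbed pad: the finger gap at (322,300) lines up with the pad centre at (318,270) in the 2x crop. Pressing down.

{"op": "drive_tool", "data": {
  "increments": [
    [[0, 0, 0.4], [0, 0, 0]],
    [[0, 0, 0.25], [0, 0, 0]],
    [[0, 0, 0.1], [0, 0, 0]],
    [[0, 0, 0.1], [0, 0, 0]],
    [[0, 0, 0], [0, 0, 0]]
  ]
}}

```text
t: 5.87
eef_pos: [476.9, -192.4, 144.3]
tcp_rot: [3.142, 0.001, 2.67]
ft_force: [0.8, -0.2, 2.3]
opening: 0.004
```

{"op": "drive_tool", "data": {
  "increments": [
    [[0, 0, 0.06], [0, 0, 0]],
    [[0, 0, 0.06], [0, 0, 0]],
    [[0, 0, 0], [0, 0, 0]]
  ]
}}

```text
t: 6.12
eef_pos: [477.0, -192.4, 141.2]
tcp_rot: [3.142, 0.001, 2.67]
ft_force: [-0.7, 1.3, 9.3]
opening: 0.005
```

{"op": "drive_tool", "data": {
  "increments": [
    [[0, 0, 0.05], [0, 0, 0]],
    [[0, 0, 0.03], [0, 0, 0]],
    [[0, 0, 0], [0, 0, 0]]
  ]
}}

```text
t: 6.37
eef_pos: [477.0, -192.5, 140.7]
tcp_rot: [-3.141, 0.003, 2.67]
ft_force: [-8.1, 3.3, 34.3]
opening: 0.006
```

```bash
python3 - <<'E'
from h import *
print(env.state()["eef_pos"],env.state()["ft_force"])
c=env.read_camera("wrist");cv2.imwrite("pics/w3.png",c["pixels"][80:300,100:400].repeat(2,0).repeat(2,1))
E
```

```text
[ 477.03903495 -192.47485713  140.74128093] [-8.10888134  3.29907607 34.31839102]
```

View pics/w3.png

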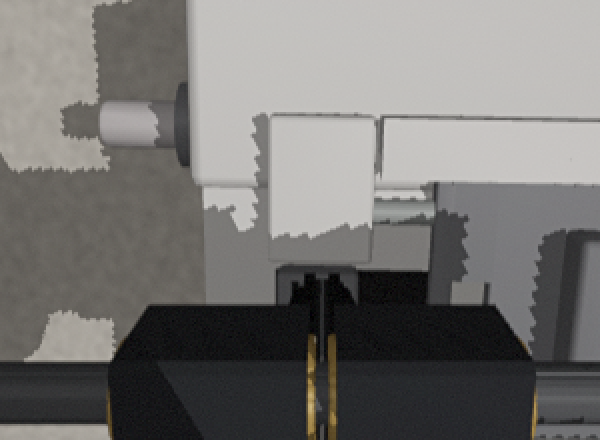

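The stop was reached: the force rose to 34 N at z 140.7. The lid sprang loose, with a gap of about 15 mm and a spring pin showing near (405,210). Lifting off and checking the rib.

{"op": "drive_tool", "data": {
  "increments": [
    [[0, 0, -0.3], [0, 0, 0]],
    [[0, 0, -0.7], [0, 0, 0]],
    [[0, 0.4, -0.5], [0, 0, 0]],
    [[0, 0.9, 0], [0, 0, 0]],
    [[0, 0, 0], [0, 0, 0]]
  ]
}}

```text
t: 6.83
eef_pos: [495.6, -155.6, 183.9]
tcp_rot: [3.141, 0.002, 2.671]
ft_force: [0.7, 0.0, -1.5]
opening: 0.008
```

```bash
python3 - <<'E'
from h import *
u=np.load("u.npz");O,R=u["O"],u["R"]
s=env.state();print(s["eef_pos"],s["ft_force"],R.T@(s["eef_pos"]-O))
c=env.read_camera("wrist");cv2.imwrite("pics/w4.png",c["pixels"][80:300,100:400].repeat(2,0).repeat(2,1))
d=env.read_camera("scene");cv2.imwrite("pics/s4.png",cv2.resize(d["pixels"][150:260,170:320],(750,550),interpolation=2))
for q in (c,d):
  for t in("lid_rib","tab_top","guide_end"):
    for r in env.tip_of(t,q)[:3]: print(t,round(r["score"],2),(R.T@(np.array(r["point"])-O)).round())
E
```

```text
[ 495.63075875 -155.55632016  183.91016538] [ 0.69764944  0.04178777 -1.51154535] [ -2.96849911 -83.31558868 183.91016538]
lid_rib 0.91 [  0. -58. 138.]
lid_rib 0.62 [-160. -236.    6.]
tab_top 0.63 [  -2. -128.  151.]
lid_rib 0.8 [-114.  290.    6.]
lid_rib 0.72 [ -5. -57. 138.]
lid_rib 0.6 [ 303. -209.    6.]
tab_top 0.55 [  -7. -126.  148.]
tab_top 0.25 [ -0. -11. 128.]
guide_end 0.71 [  1. -12. 128.]
```

View pics/w4.png

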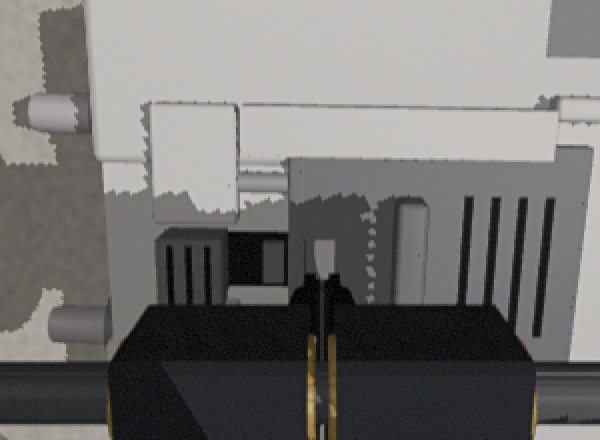

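View pics/s4.png

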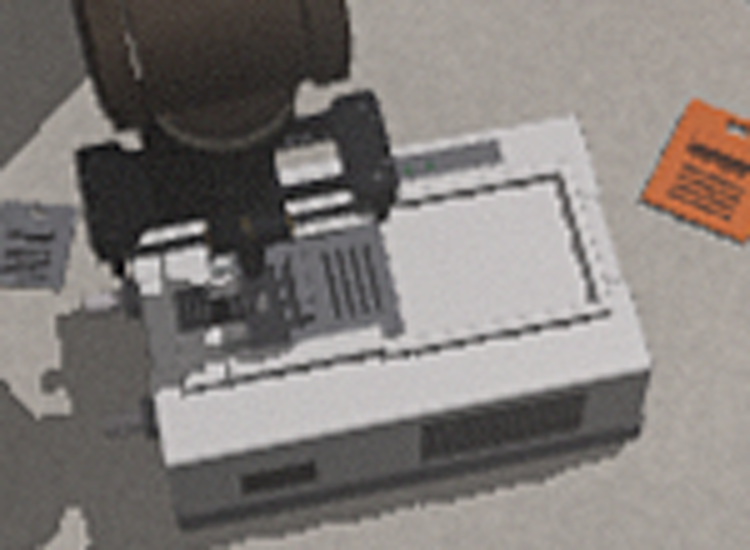

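The rib face is at unit y ≈ -58 and the TCP at -83, so the fingertips are clear on both sides. The tab is back out. Lowering behind the rib.

{"op": "drive_tool", "data": {
  "increments": [
    [[0, 0, 0.6], [0, 0, 0]],
    [[0, 0, 0.5], [0, 0, 0]],
    [[0, 0, 0.26], [0, 0, 0]],
    [[0, 0, 0.08], [0, 0, 0]],
    [[0, 0, 0], [0, 0, 0]]
  ]
}}

```text
t: 7.65
eef_pos: [494.3, -157.7, 139.5]
tcp_rot: [3.142, -0.001, 2.67]
ft_force: [0.1, -0.2, -0.0]
opening: 0.005
```

{"op": "drive_tool", "data": {
  "increments": [
    [[0, 0.15, 0], [0, 0, 0]],
    [[0, 0.15, 0], [0, 0, 0]],
    [[0, 0.15, 0], [0, 0, 0]],
    [[0, 0.15, 0], [0, 0, 0]],
    [[0, 0.15, 0], [0, 0, 0]]
  ]
}}

```text
t: 8.07
eef_pos: [505.1, -137.1, 140.3]
tcp_rot: [3.142, 0.001, 2.67]
ft_force: [-0.6, -0.6, 1.0]
opening: 0.008
```

{"op": "drive_tool", "data": {
  "increments": [
    [[0, 0.2, 0], [0, 0, 0]],
    [[0, 0.2, 0], [0, 0, 0]],
    [[0, 0.2, 0], [0, 0, 0]],
    [[0, 0.2, 0], [0, 0, 0]],
    [[0, 0.2, 0], [0, 0, 0]]
  ]
}}

```text
t: 8.48
eef_pos: [518.7, -110.3, 140.1]
tcp_rot: [-3.142, 0.0, 2.67]
ft_force: [-1.7, -2.1, 4.9]
opening: 0.002
```

```bash
python3 - <<'E'
from h import *
u=np.load("u.npz");O,R=u["O"],u["R"]
s=env.state();print(s["ft_force"],R.T@(s["eef_pos"]-O))
c=env.read_camera("wrist");cv2.imwrite("pics/w5.png",c["pixels"][80:300,100:400].repeat(2,0).repeat(2,1))
E
```

```text
[-1.6925605  -2.13359545  4.9073689 ] [ -3.72152084 -32.58098787 140.09758431]
```

View pics/w5.png

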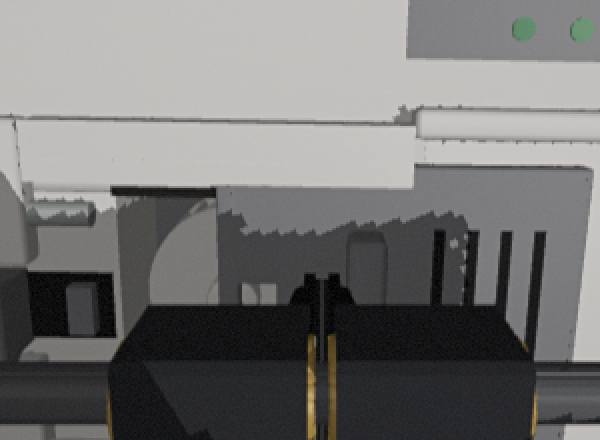

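{"op": "drive_tool", "data": {
  "increments": [
    [[0, 0.1, 0], [0, 0, 0]],
    [[0, 0.1, 0], [0, 0, 0]],
    [[0, 0, 0], [0, 0, 0]]
  ]
}}

```text
t: 8.78
eef_pos: [521.3, -105.1, 140.0]
tcp_rot: [3.141, 0.0, 2.67]
ft_force: [0.1, -1.1, 5.1]
opening: 0.007
```

```bash
python3 - <<'E'
from h import *
u=np.load("u.npz");O,R=u["O"],u["R"]
s=env.state();print(s["ft_force"],s["moment"],R.T@(s["eef_pos"]-O))
E
```

```text
[ 0.0911096  -1.1074639   5.11669188] [-0.07886    -0.01718103  0.02602119] [ -3.84905496 -26.75226097 140.02729288]
```

A steady 5 N upward suggests that the tip is close to or resting on the lid's raised rear part. I'll raise the tip a little and see.

{"op": "drive_tool", "data": {
  "increments": [
    [[0, 0, -0.05], [0, 0, 0]],
    [[0, 0, -0.05], [0, 0, 0]],
    [[0, 0, 0], [0, 0, 0]]
  ]
}}

```text
t: 9.03
eef_pos: [520.9, -105.4, 142.9]
tcp_rot: [3.141, -0.0, 2.67]
ft_force: [0.4, 0.0, -0.4]
opening: 0.006
```

```bash
python3 - <<'E'
from h import *
u=np.load("u.npz");O,R=u["O"],u["R"]
s=env.state();print(s["ft_force"],s["moment"],R.T@(s["eef_pos"]-O))
d=env.read_camera("scene");cv2.imwrite("pics/s6.png",cv2.resize(d["pixels"][150:260,170:320],(750,550),interpolation=2))
E
```

```text
[ 0.44260239  0.01517016 -0.44701867] [-0.01745771  0.03716527 -0.04218165] [ -4.02061406 -27.13163493 142.9388163 ]
```

View pics/s6.png

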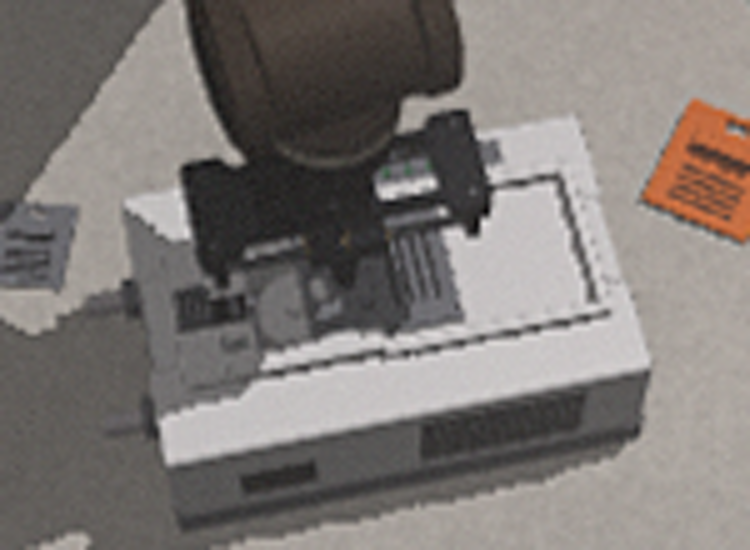

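{"op": "drive_tool", "data": {
  "increments": [
    [[-0.01, 0.2, 0], [0, 0, 0]],
    [[-0.01, 0.2, 0], [0, 0, 0]],
    [[-0.01, 0.2, 0], [0, 0, 0]],
    [[-0.01, 0.2, 0], [0, 0, 0]],
    [[-0.01, 0.2, 0], [0, 0, 0]]
  ]
}}

```text
t: 9.5
eef_pos: [536.3, -78.7, 142.9]
tcp_rot: [3.141, -0.0, 2.67]
ft_force: [0.2, -0.9, -0.7]
opening: 0.006
```

```bash
python3 - <<'E'
from h import *
u=np.load("u.npz");O,R=u["O"],u["R"]
s=env.state();print(s["ft_force"],s["moment"],R.T@(s["eef_pos"]-O))
c=env.read_camera("wrist");cv2.imwrite("pics/w7.png",c["pixels"][80:300,100:400].repeat(2,0).repeat(2,1))
E
```

```text
[ 0.24311583 -0.88384165 -0.66532838] [-0.06108246  0.02840959 -0.03191507] [ -2.88706133   3.68566614 142.87026804]
```

View pics/w7.png

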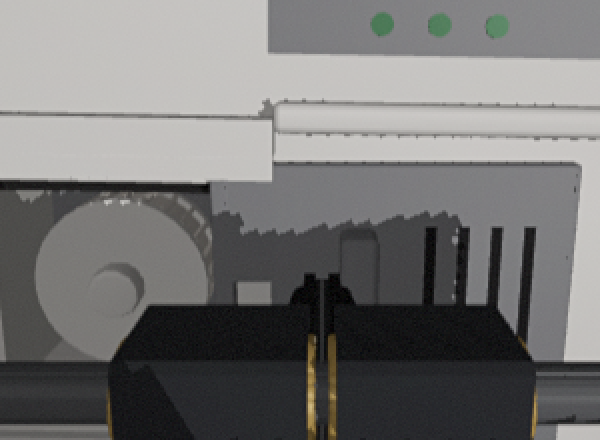

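The lid follows straight. Its rear edge at (211,~185) is about 17 mm short of the guide end at (272,170). I'll push about 36 mm more, which ends midway to the rim.

{"op": "drive_tool", "data": {
  "increments": [
    [[-0.005, 0.2, 0], [0, 0, 0]],
    [[-0.005, 0.2, 0], [0, 0, 0]],
    [[-0.005, 0.2, 0], [0, 0, 0]],
    [[-0.005, 0.2, 0], [0, 0, 0]],
    [[-0.005, 0.15, 0], [0, 0, 0]]
  ]
}}

```text
t: 9.97
eef_pos: [549.9, -53.7, 142.9]
tcp_rot: [3.141, 0.0, 2.67]
ft_force: [-0.9, -0.5, 0.8]
opening: 0.006
```

{"op": "drive_tool", "data": {
  "increments": [
    [[0, 0.12, 0], [0, 0, 0]],
    [[0, 0.08, 0], [0, 0, 0]],
    [[0, 0.04, 0], [0, 0, 0]],
    [[0, 0, 0], [0, 0, 0]]
  ]
}}

```text
t: 10.3
eef_pos: [552.9, -47.8, 142.9]
tcp_rot: [3.141, -0.0, 2.67]
ft_force: [-0.1, -0.4, -0.1]
opening: 0.004
```

```bash
python3 - <<'E'
from h import *
u=np.load("u.npz");O,R=u["O"],u["R"]
s=env.state();print(s["ft_force"],s["moment"],R.T@(s["eef_pos"]-O))
c=env.read_camera("wrist");cv2.imwrite("pics/w8.png",c["pixels"][80:300,100:400].repeat(2,0).repeat(2,1))
E
```

```text
[-0.11740583 -0.35592333 -0.05032852] [0.00773075 0.02217526 0.02331169] [ -2.65239067  38.76178258 142.91400429]
```

View pics/w8.png

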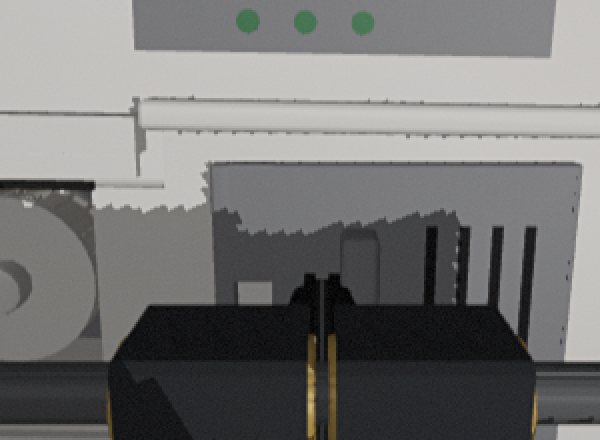

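The lid's rear edge at (211,165) is now 13 mm or more beyond the guide ends at (137–163,185). Backing off and lifting clear.

{"op": "drive_tool", "data": {
  "increments": [
    [[0, -0.2, 0], [0, 0, 0]],
    [[0, -0.1, -0.3], [0, 0, 0]],
    [[0, 0, -0.8], [0, 0, 0]],
    [[0, 0, -1], [0, 0, 0]],
    [[0, 0, -1], [0, 0, 0]]
  ]
}}

```text
t: 10.77
eef_pos: [548.2, -56.5, 237.4]
tcp_rot: [-3.141, -0.001, 2.669]
ft_force: [0.4, -0.1, -0.2]
opening: 0.003
```

{"op": "drive_tool", "data": {
  "increments": [
    [[0.5, 0, -1], [0, 0, 0]],
    [[0.8, 0, -1], [0, 0, 0]],
    [[0.8, 0, -0.8], [0, 0, 0]],
    [[0.5, 0.8, 0], [0, 0, 0]],
    [[0, 0.8, 0], [0, 0, 0]]
  ]
}}

```text
t: 11.18
eef_pos: [499.1, 22.6, 322.9]
tcp_rot: [3.14, 0.004, 2.668]
ft_force: [0.1, -0.1, 0.2]
opening: 0.008
```

{"op": "drive_tool", "data": {
  "increments": [
    [[0, 1, 0], [0, 0, 0]],
    [[0, 1, 0], [0, 0, 0]],
    [[0, 1, 0], [0, 0, 0]],
    [[0, 1, 0], [0, 0, 0]],
    [[0, 0, 0], [0, 0, 0]]
  ]
}}

```text
t: 11.6
eef_pos: [556.8, 132.1, 320.2]
tcp_rot: [3.14, 0.0, 2.672]
ft_force: [1.2, 0.3, -0.4]
opening: 0.006
```

```bash
python3 - <<'E'
from h import *
u=np.load("u.npz");O,R=u["O"],u["R"]
s=env.state();print(s["t"],s["eef_pos"],s["ft_force"])
ims=[]
for n,b in (("top",(130,230,205,325)),("scene",(165,260,180,310))):
  c=env.read_camera(n);cv2.imwrite(f"pics/{n}9.png",c["pixels"]);ims.append(cv2.resize(c["pixels"][b[0]:b[1],b[2]:b[3]],(390,325),interpolation=2))
  for t in("lid","lid_rib","filter","spare_filter","spray_bottle","instrument_tray"):
    for r in env.tip_of(t,c)[:4]: print(n,t,round(r["score"],2),(R.T@(np.array(r["point"])-O)).round(),np.round(r["point"]))
cv2.imwrite("pics/f9.png",np.hstack(ims))
E
```

```text
11.6 [556.83184129 132.09999384 320.16756774] [ 1.16947183  0.3390564  -0.37568215]
top lid 0.89 [ -0.  59. 132.] [565. -31. 132.]
top lid 0.64 [ 312. -210.    2.] [ 715. -415.    2.]
top lid 0.59 [-148. -239.   -3.] [ 295. -226.   -3.]
top lid_rib 0.92 [ -3.  43. 138.] [555. -44. 138.]
top lid_rib 0.6 [-161. -232.    7.] [ 286. -213.    7.]
top lid_rib 0.49 [ 303. -212.    5.] [ 706. -412.    5.]
top filter 0.66 [-319.  435.    0.] [458. 451.   0.]
top filter 0.56 [  3. -61.  89.] [ 511. -138.   89.]
top filter 0.25 [   2. -126.  149.] [ 480. -196.  149.]
top spare_filter 0.64 [ 171. -284.   -2.] [ 556. -414.   -2.]
top spray_bottle 0.77 [  42. -411.   -2.] [ 383. -466.   -2.]
top instrument_tray 0.74 [-318.  436.    2.] [459. 451.   2.]
scene lid 0.94 [-106.  277.    1.] [573. 211.   1.]
scene lid 0.65 [  1.  59. 128.] [566. -31. 128.]
scene lid 0.61 [ 314. -208.   -1.] [ 718. -414.   -1.]
scene lid 0.59 [-151. -241.   -2.] [ 291. -226.   -2.]
scene lid_rib 0.7 [-112.  291.    0.] [574. 226.   0.]
scene lid_rib 0.67 [ -3.  48. 140.] [557. -40. 140.]
scene lid_rib 0.66 [ 301. -207.    5.] [ 706. -407.    5.]
scene filter 0.64 [  0. -60.  83.] [ 509. -136.   83.]
scene filter 0.57 [-316.  435.    2.] [461. 449.   2.]
scene spare_filter 0.8 [ 171. -288.   -0.] [ 554. -418.   -0.]
scene spray_bottle 0.95 [  40. -411.   -0.] [ 381. -465.   -0.]
scene instrument_tray 0.62 [-314.  435.    2.] [462. 448.   2.]
scene instrument_tray 0.16 [  1. -58.  81.] [ 510. -135.   81.]
```

View pics/f9.png

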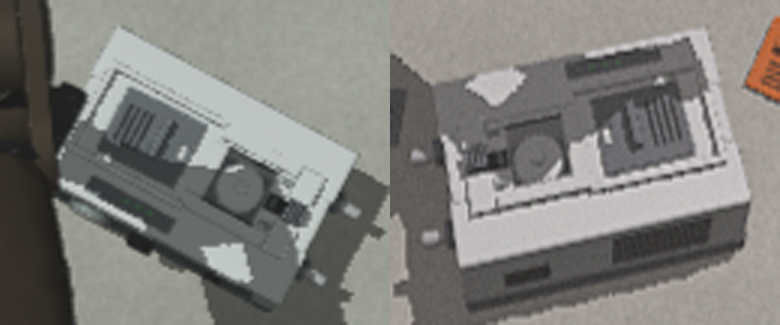

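View pics/top9.png

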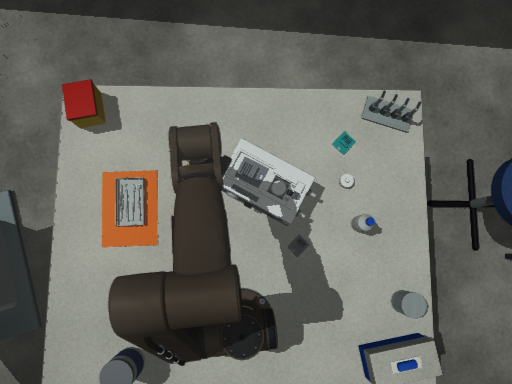

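The lid origin is at unit (0, 59, 130), 117 mm from its shut place. It lies flat inside the rim with its rear edge about 17 mm past the guide end, and the filter is in its well at (240,185) in the left crop. The bystanders are where they were and the hand is clear, so I'm handing in.

```bash
python3 -c "
from h import *
print(env.job_done()); s=env.state(); print(s['t'],s['ft_force'])"
```

```text
the job is handed in; nothing more can be done
None
the job is handed in; nothing more can be done
```

The filter compartment is open, and I handed the job in at about 12 s on the robot's clock.

**What I did:** I pressed the snap tab with the shut fingertips to its stop, at TCP height 140.7 mm, with 34 N of upward force on the wrist sensor. The lid sprang about 15 mm loose. I then lowered the fingertips behind the rib, pushed the lid along its guides, and backed off and up.

**Last checks:**
- **Lid:** both cameras put it about 117 mm from its shut place. That is about 17 mm past the guide end and short of the rim. It lies flat and straight on the unit's top.
- **Filter:** it is still in its well.
- **Tray, spare filter and bottle:** they look unmoved in the pictures. I had no network measurement of them from before the job to compare with.
- **Hand:** it is clear of everything, about 190 mm above the unit's top, with no contact force showing.

**What did not go cleanly:**
- **Tip on the lid:** partway through the push the wrist showed about 5 N upward, probably the tip resting lightly on the lid. I raised it 3 mm and the force went away.
- **Unit position:** the edges I measured and the networks' points differed by 2 to 4 mm. This did not affect the result.

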